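Clear the colour reader and hold the blue test panel in its slot

TASK

Two jars of blue pigment with white lids block the slot on top of the colour reader: set each one down upright (not dropped) in a free cell of the wooden crate, one jar per cell. Then take the blue test panel out of the rack by its wooden grip block and lower it through the reader's slot until its whole blue field is inside but the grip block is still clear above the deck; finish while still holding it there in the gripper. Leave the other jars, the other panels and everything else on the bench alone.

Things in the scene. Friction and masses are not known exactly. Their poses are not given: they have to be found in the camera images.
- reader: colour reader, fixed: grey box 200 (x) x 170 (y) x 120 mm high with a light grey top deck; display on its -x side. Origin: centre of its underside, on the table; z up
- slot (a point): centre of the slot's mouth, level with the deck's top (120 mm above the table). The slot goes through the 12 mm deck: 58 mm long along x, 8 mm wide along y, with a bevel of about 3 mm round its mouth, framed by thin blue marks; z up. Below it is an empty space of 100 mm under the deck. The panel is 56 x 6 mm there: 2 mm clearance in all, 1 mm a side
- crate: wooden crate, fixed, 168 x 168 x 45 mm high, open on top, floor 8 mm thick, walls and dividers 8 mm thick (dividers 39 mm high): 2 x 2 cells, each 72 x 72 mm, centres at x, y = +-40 mm. Two cells hold stock jars, two are free. Origin: centre of its underside; z up
- pad_1: thin flat green felt disc, 44 mm across, marking the centre of a free crate cell; a jar stands right on the cell floor there. Origin: on the cell floor
- pad_2: the same in the other free cell
- jar_1: jar of blue pigment with white lid, 50 mm diameter all the way up, 85 mm high, about 160 g; starts on the reader's deck over one end of the slot. Origin: centre of its underside; z up along its axis
- jar_2: the same kind of jar, over the other end of the slot. Jar centres are at least 76 mm apart
- stock_1: stock jar in the crate, yellow pigment, black lid, 50 mm diameter, 85 mm high; leave alone. Origin: centre of underside
- stock_2: the same with red pigment; leave alone
- rack: dark wooden panel rack, fixed, 90 (x) x 180 (y) x 42 mm high, with three grooves along x at y = -60, 0, +60 mm, 8 mm wide, 30 mm deep (groove floor 12 mm above the table), each holding a panel upright. Origin: centre of underside; z up
- panel_blue: the blue test panel, starting upright in one groove: plate 56 (x) x 6 (y, thickness) x 85 mm high, its lower 55 mm blue, the 30 mm above white; on top of it a wooden grip block 34 (x) x 14 (y) x 40 mm high with a blue top, so 125 mm in all; about 90 g. It may enter the slot either way round. Origin: centre of its lower edge; z up
- panel_grip (a point): point in the middle of the blue panel's grip block, 110 mm above its lower edge, 25 mm above the block's underside; block 14 mm thick along y
- panel_shoulder (a point): centre of the underside of the blue panel's grip block, 85 mm above its lower edge
- panel_yellow: same panel with yellow field and yellow top, in another groove; leave alone. Origin as for the blue one
- panel_red: same panel with red field and red top; leave alone
- scraper: long spatula lying at the far side of the table; leave alone
- paint_brush: brush lying at the far side of the table; leave alone
- tin: metal can 80 mm diameter, 100 mm high, on the right; leave alone. Origin: centre of underside
- mug: blue mug 80 mm diameter, 90 mm high, on the left; leave alone. Origin: centre of underside
Things that resemble listed ones, but are neither listed nor needed, are in the scene too. Leave any green or pink look-alike of the panel_blue alone. Leave any green look-alike of the jar_1 alone.

How it is judged:
On the way, in this order (a step that is already met when the one before it is completed fails the run):
1. both blue jars stand released in the crate's two free cells, one in each (((horizontal distance between jar_1 and pad_1 below 0.022 m and z of jar_1 in the frame of pad_1 between -0.006 and 0.008 m and angle between each of jar_1, jar_2's own z axis and vertical below 0.12 rad and horizontal distance between jar_2 and pad_2 below 0.022 m and z of jar_2 in the frame of pad_2 between -0.006 and 0.008 m) or (horizontal distance between jar_1 and pad_2 below 0.022 m and z of jar_1 in the frame of pad_2 between -0.006 and 0.008 m and angle between each of jar_1, jar_2's own z axis and vertical below 0.12 rad and horizontal distance between jar_2 and pad_1 below 0.022 m and z of jar_2 in the frame of pad_1 between -0.006 and 0.008 m)) and linear speed of each of jar_1, jar_2 below 0.03 m/s and contact force between each of jar_1, jar_2 and the fingers below 0.3 N), for 0.2 s.
2. the blue panel is held in the slot with its whole blue field inside (x of panel_blue in the frame of slot between -0.01 and 0.01 m and y of panel_blue in the frame of slot between -0.008 and 0.008 m and z of panel_blue in the frame of slot below -0.053 m and z of panel_shoulder in the frame of slot above 0.003 m and angle between the z axis of panel_blue and the z axis of slot, either way round below 0.12 rad and angle between the y axis of panel_blue and the y axis of slot, either way round below 0.15 rad and contact force between panel_blue and the fingers above 1 N), for 0.2 s.
At the end, for the whole second after the job is handed in: Each blue jar upright, released, at rest within 22 mm of its own free cell's centre; stock jars upright. Blue panel in the slot within 0.12 rad of upright, lower edge over 53 mm below the deck top, block over 3 mm above the deck, still, gripped by the fingers (over 1 N) (all of step 1 and all of step 2 and linear speed of panel_blue below 0.02 m/s and angle between each of stock_1, stock_2's own z axis and vertical below 0.12 rad); the arm keeps its last pose, push and grip.
It fails at once if a stock jar was displaced by over 25 mm (distance of any of stock_1, stock_2 from where it was at the start of the episode above 0.025 m).
It fails at once if another panel was displaced by over 20 mm (distance of any of panel_yellow, panel_red from where it was at the start of the episode above 0.02 m).
It fails at once if a thing lying on the bench was displaced by over 30 mm (distance of any of scraper, paint_brush, tin, mug from where it was at the start of the episode above 0.03 m).
It fails at once if a blue jar was tipped over (angle between any of jar_1, jar_2's own z axis and vertical above 0.8 rad).
It fails at once if a blue jar was dropped (faster than 0.7 m/s just above the crate floor) ((linear speed of jar_1 above 0.7 m/s and z of jar_1 in the frame of crate below 0.05 m and horizontal distance between jar_1 and crate below 0.1 m) or (linear speed of jar_2 above 0.7 m/s and z of jar_2 in the frame of crate below 0.05 m and horizontal distance between jar_2 and crate below 0.1 m)).
It also fails if it takes over 72 s, if anything falls off the work surface, if the arm or the gripper's body presses on something with over 40 N, if the wrist force passes 120 N, or if a joint passes its speed limit or range.

ROBOT

A 6-joint arm with a two-finger parallel gripper is mounted at the origin on the work surface. World frame = base frame: x ahead of the robot, y to its left, z up, the work surface at z = 0. Lengths are in m, angles in rad, forces in N, time in s.
With the tool pointing down it reaches from about 0.325 to 0.9 m from the base axis. Payload 6.1 kg.
Tool frame: the origin (TCP) lies at the very end of the fingers, on their centre line; the grasp point (between the pads) lies 19 mm behind it; z points along the fingers, y is the line along which they close (so a half turn about z gives the same grasp; the last joint's range is limited). The gripper opens to 85 mm and grips with 20 to 120 N. Pads are 22 mm wide; open, the fingers measure 114 mm over their backs; the gripper's body (76 mm by 85 mm) begins 54 mm behind the grasp point. The pads swing forward as they close: fully open they stand 13 mm farther back than shut.
Start: joints at [-1.265, 0.22, 1.526, -0, 1.395, -0.126], TCP at [0.262, -0.568, 0.231] pointing down, gripper open.
Joint ranges: [-2.98, 2.98], [-0.91, 2.08], [0.09, 2.57], [-1.24, 4.39], [0.2, 2.65], [-2.68, 2.68]. Speed limits (rad/s): [2.57, 2.57, 3.01, 3.14, 3.14, 3.14].

INTERFACE

Orientations are given as [roll, pitch, yaw] about the fixed x, y, z axes, in that order (R = Rz(yaw) Ry(pitch) Rx(roll)).
In Python, from rig import env, imaging gives the robot as it stands.
- The arm moves only by the tool drive_tool, never from a script. Its argument "commands" is a list of rows, each a list of 3 entries, a list of its own where there are three numbers: the opening, from 0 (shut) to 1 (fully open), then the shift along the tool's x, y, z in mm, then the turn, a rotation vector about the tool's x, y, z in rad. A call has 1 to 8 rows; each row shifts and turns the commanded pose from where the row before left it, along the tool's axes as they then stand; what a row does not reach is not made up. A row lasts 1/12 s, in which the tool goes at most 41.7 mm and 7.16 degrees, less where a joint would pass 70% of its speed; a pose out of reach is approached as far as the arm can. A call is refused whole if a number of a shift passes 41.7 or a number of a turn 0.125, either way. A call with a gripper value outside its range is refused whole. The fingers move at their own pace and stop on an object; "squeeze" is the grip in N (left out, the last holds). Time passes only in rows, so rows that do not move let the fingers close. It gives the time, the measured TCP pose, the force, the opening and the grip force at its end, in the units of the state.
- env.get_obs(): the state, without advancing time (a new reading comes with each control period).
- imaging.snapshot(name): name is "scene" or "side" or "wrist"; returns (picture, depth): 384x512x3 uint8, red, green, blue; 384x512 float32, m along the optical axis (not along the pixel's ray), 0 where there is no reading.
- imaging.get_calibration(name): a dict with "fx", "fy", "cx", "cy" (pixels), "dist" ([k1, k2, p1, p2, k3] as OpenCV has them; the pictures are not rectified), "world_to_cam" (4x4, takes a point from world to camera coordinates); the wrist camera has in their place "mount" (4x4, takes a point from camera to tool coordinates, whose origin is the TCP and whose axes are the flange's). Camera axes: x right, y up, looking along -z (the intrinsics and any distortion apply to the point x, -y, -z); pixel columns grow to the right and rows downward; lengths in m; the calibration is good to about 2 mm. A picture is of the moment at which its call begins: read the wrist's pose just before it. get_calibration takes no time and is no camera call.
- env.job_done(): hands the job in; it is judged then, once.
The state is a dict: "time": time; "joints": joint angles; "qvel": joint speeds; "effort": joint torques, N m; "ee_pos": TCP position; "tcp_rot": TCP orientation; "force": force on the tool from outside, world axes, zero at the start; "wrist_torque": the same for the moment, N m; "gripper_width": opening from 0.0 (shut) to 1.0 (fully open); "grip_force": force on a finger pad.
Only numpy, scipy, OpenCV 4.12 (cv2) and the standard library are available. Lean on these libraries where they do the work, as an engineer would, in place of code of your own. Each camera call takes 0.05 s, during which the arm holds its last target. There are 200 camera calls.

## Working session

There is one attempt and no reset: what is moved stays moved. The work goes in short steps, Python scripts to look and compute and a tool call to move; the robot and the scene stay as the last step left them, time stands still between calls to the robot, and variables do not carry over. Pictures are saved under pics/ and viewed, at most 10 in all, crops included, and the job is handed in when it is done.

Besides the shell and the picture viewer there is one more tool, called after ">>>" by a JSON object that holds its "name" and its "arguments", one argument or row to a line. drive_tool: Moves the arm, as the interface text tells. Its arguments: {"type":"object","properties":{"commands":{"type":"array","items":{"type":"array"}},"squeeze":{"type":"number"}},"required":["commands"]}

```bash
ls; mkdir -p pics; cat > h.py <<'E'
import numpy as np,cv2
from rig import env,imaging
def snap(n,save=None):
    o=env.get_obs(); p,d=imaging.snapshot(n); c=imaging.get_calibration(n)
    if save: cv2.imwrite('pics/'+save,p[:,:,::-1])
    return p,d,c,o
def rotm(r):
    from scipy.spatial.transform import Rotation as R
    return R.from_euler('xyz',r).as_matrix()
def cam2w(c,o):
    if 'mount' in c:
        T=np.eye(4)
        r=np.array(o['tcp_rot'])
        T[:3,:3]=rotm(r); T[:3,3]=o['ee_pos']
        return T@np.array(c['mount'])
    return np.linalg.inv(np.array(c['world_to_cam']))
def rays(c,o,uv):
    K=np.array([[c['fx'],0,c['cx']],[0,c['fy'],c['cy']],[0,0,1]])
    q=cv2.undistortPoints(np.array(uv,float).reshape(-1,1,2),K,np.array(c['dist'],float)).reshape(-1,2)
    T=cam2w(c,o); d=np.c_[q[:,0],-q[:,1],-np.ones(len(q))]
    return T[:3,3],d@T[:3,:3].T
def onplane(c,o,uv,z):
    p,d=rays(c,o,uv); return p+d*((z-p[2])/d[:,2])[:,None]
def cloud(dep,c,o):
    H,W=dep.shape; v,u=np.mgrid[:H,:W]
    p,d=rays(c,o,np.c_[u.ravel(),v.ravel()])
    return (p+d*dep.ravel()[:,None]).reshape(H,W,3)
E
python3 - <<'E'
from h import *
for n in('scene','side','wrist'):
    p,d,c,o=snap(n,n+'0.png'); print(n,c)
    np.savez('/tmp/'+n,p=p,d=d)
print(o)
a=[cv2.imread('pics/%s0.png'%n) for n in('scene','side')]
E
```

```text
pics
scene {'fx': 350.3815330344316, 'fy': 350.3815330344316, 'cx': 262.8068772818426, 'cy': 193.69415922151524, 'dist': array([-0.05938197,  0.        ,  0.        ,  0.        ,  0.        ]), 'world_to_cam': array([[-0.88628742,  0.46308935, -0.00654651,  0.47445728],
       [-0.35082096, -0.66205937,  0.66227037,  0.14119382],
       [ 0.30235618,  0.58925855,  0.74923635, -1.30867755],
       [ 0.        ,  0.        ,  0.        ,  1.        ]])}
side {'fx': 405.5496872335408, 'fy': 405.5496872335408, 'cx': 256.55135934883225, 'cy': 193.50541464832992, 'dist': array([-0.10647055,  0.        ,  0.        ,  0.        ,  0.        ]), 'world_to_cam': array([[-0.76942295, -0.63873316, -0.00287749,  0.42090233],
       [ 0.48665292, -0.58913187,  0.64505239, -0.3177653 ],
       [-0.41371157,  0.49491777,  0.76413293, -1.40951195],
       [ 0.        ,  0.        ,  0.        ,  1.        ]])}
wrist {'fx': 284.6811865715076, 'fy': 284.6811865715076, 'cx': 255.69576081112893, 'cy': 192.23762356891, 'dist': array([-0.01024945,  0.        ,  0.        ,  0.        ,  0.        ]), 'mo
[... 346 characters left out ...]
}
{'time': 0.1, 'joints': array([-1.26505735e+00,  2.21182972e-01,  1.52748291e+00, -1.01465420e-05,
        1.39472572e+00, -1.26074797e-01]), 'qvel': array([-7.87001252e-04, -1.02122558e-03, -2.73483663e-03, -5.81621935e-06,
       -1.26793533e-03,  7.31705559e-04]), 'effort': array([ 1.02038634e-04, -4.98243928e+01, -3.90547907e+01, -2.22067924e-04,
        5.64447444e-03, -1.74314289e-05]), 'ee_pos': array([ 0.26141555, -0.56709913,  0.23029383]), 'tcp_rot': array([-3.13980673e+00, -2.16293793e-04,  4.31815369e-01]), 'force': array([-0.2325857 ,  0.4519635 , -0.01333905]), 'wrist_torque': array([0.0470676 , 0.00251899, 0.03205416]), 'grip_force': 0.0, 'gripper_width': 1.0012638665047584}
```

View pics/scene0.png

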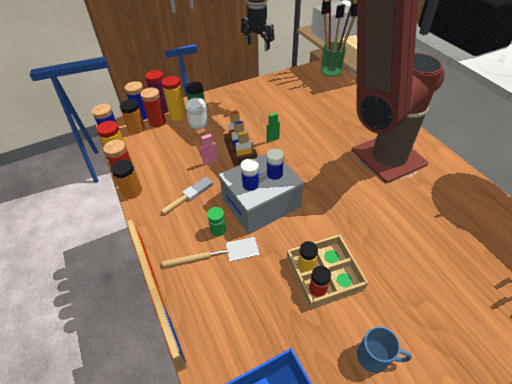

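View pics/side0.png

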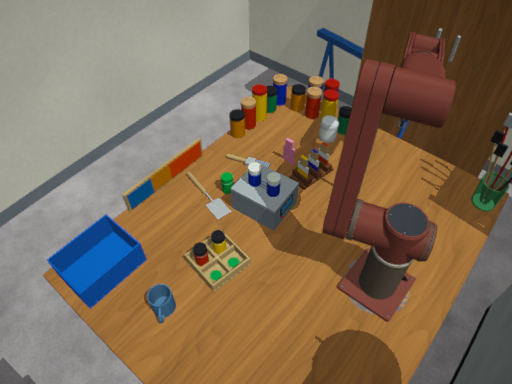

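Scene: the jars (lids about 250,167 and 274,157) are on the reader, the free pads at (331,257) and (344,280), and the rack at (240,145). The side view shows the same, with the rack at (313,168). Next I measure with colour and depth.

```bash
cat >> h.py <<'E'
def blobs(p,P,lo,hi,zr,mina=12,xr=(0.2,0.9),yr=(-.6,.6)):
    h=cv2.cvtColor(p,cv2.COLOR_RGB2HSV); m=cv2.inRange(h,lo,hi)
    m&=((P[...,2]>zr[0])&(P[...,2]<zr[1])&(P[...,0]>xr[0])&(P[...,0]<xr[1])&(P[...,1]>yr[0])&(P[...,1]<yr[1])).astype(np.uint8)*255
    n,l,s,cc=cv2.connectedComponentsWithStats(m)
    return [(cc[i].round(1),s[i,4],P[l==i].mean(0).round(4),(P[l==i].max(0)-P[l==i].min(0)).round(3)) for i in range(1,n) if s[i,4]>=mina]
E
python3 - <<'E'
from h import *
o=env.get_obs()
for n in('scene','side'):
    z=np.load('/tmp/%s.npz'%n); p,d=z['p'],z['d']; c=imaging.get_calibration(n); P=cloud(d,c,o)
    print(n)
    for nm,lo,hi,zr in [('lid',(0,0,170),(179,60,255),(.19,.22)),('pad',(45,120,80),(80,255,255),(0,.04)),('blue',(105,100,60),(130,255,255),(.1,.2)),('bluetop',(95,100,60),(130,255,255),(.125,.145)),('black',(0,0,0),(179,255,50),(.08,.1)),('deck',(0,0,100),(179,60,255),(.112,.127))]:
        for b in blobs(p,P,lo,hi,zr,6): print(nm,*b)
    m=(abs(P[...,2]-.12)<.006)&(P[...,0]>.2)&(P[...,0]<.9)&(abs(P[...,1])<.6); 
    g=m&(p.max(2).astype(int)-p.min(2)<40)
    q=P[g][:,:2]; print(len(q),cv2.minAreaRect(q.astype(np.float32)))
    m=(abs(P[...,2]-.045)<.004)&(P[...,0]>.2)&(P[...,0]<.9)&(abs(P[...,1])<.6)&(p[...,0]>p[...,2]+40); q=P[m][:,:2]; print('crate?',cv2.minAreaRect(q.astype(np.float32)))
E
python3 - <<'E'
import cv2
a=cv2.imread('pics/scene0.png')[80:240,180:310];b=cv2.imread('pics/side0.png')[120:240,215:345]
a=cv2.resize(a,None,fx=3,fy=3,interpolation=2);b=cv2.resize(b,None,fx=3,fy=4,interpolation=2)
cv2.imwrite('pics/crop.png',cv2.hconcat([a,b]))
E
```

```text
scene
lid [274.7 153.8] 143 [ 0.4868 -0.0152  0.2044] [0.046 0.046 0.006]
lid [249.1 164.9] 176 [ 0.5728 -0.0088  0.2041] [0.047 0.048 0.015]
pad [272.6 136.3] 91 [ 0.3436 -0.2848  0.0206] [0.052 0.008 0.04 ]
pad [218.3 230.7] 101 [0.7039 0.0317 0.0217] [0.045 0.018 0.037]
pad [331.3 256.2] 131 [0.4461 0.2595 0.0081] [0.04  0.039 0.009]
pad [344.  279.8] 151 [0.4582 0.3386 0.0077] [0.04  0.039 0.01 ]
blue [109.9 117. ] 34 [ 0.8814 -0.5728  0.1151] [0.031 0.031 0.023]
blue [238.3 122.2] 15 [ 0.4827 -0.2851  0.137 ] [0.025 0.012 0.004]
blue [274.4 170.9] 225 [4.952e-01 2.000e-04 1.517e-01] [0.045 0.032 0.062]
blue [250.3 181.5] 232 [0.5779 0.0052 0.1513] [0.071 0.063 0.072]
blue [273.  366.6] 381 [0.7548 0.4684 0.1077] [0.154 0.081 0.014]
bluetop [238.3 122.2] 15 [ 0.4827 -0.2851  0.137 ] [0.025 0.012 0.004]
bluetop [274.5 174.9] 73 [4.947e-01 3.000e-04 1.347e-01] [0.045 0.028 0.019]
bluetop [250.5 185.9] 73 [0.5787 0.0067 0.1346] [0.045 0.023 0.019]
black [308.3 250.1] 230 [0.5292 0.2514 0.0912] [0.047 0.046 0.016]
black [320.8 275.2] 272 [0.5411 0.3293 0.0911] [0.046 0.046 0.015]
dec
[... 895 characters left out ...]
 [110.3 239.8] 336 [0.7947 0.5084 0.1079] [0.204 0.149 0.018]
bluetop [314.2 150.4] 12 [ 0.4802 -0.2869  0.1399] [0.024 0.012 0.006]
bluetop [254.2 183. ] 45 [0.557  0.0015 0.1355] [0.042 0.032 0.019]
bluetop [272.9 193.2] 43 [ 0.4711 -0.004   0.1351] [0.037 0.036 0.019]
black [217.6 236.7] 123 [0.5185 0.2495 0.0926] [0.046 0.046 0.018]
black [199.6 249.2] 131 [0.5309 0.3271 0.0926] [0.048 0.047 0.018]
deck [264.3 189.5] 1158 [ 0.5153 -0.0082  0.1208] [0.208 0.189 0.015]
1394 ((0.6750059127807617, -0.26568880677223206), (0.44836676120758057, 0.6909961104393005), 5.684471607208252)
crate? ((0.5366662740707397, -0.05682486295700073), (0.4689086973667145, 1.2184851169586182), 27.23339080810547)
```

View pics/crop.png

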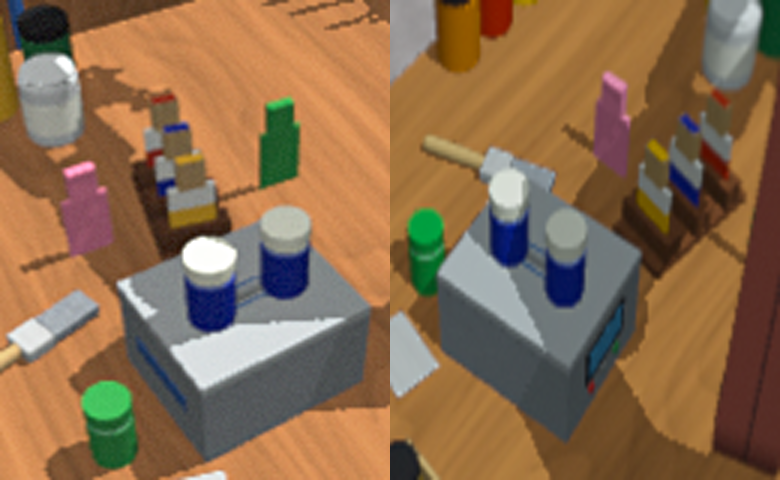

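The crop shows the rack order yellow, blue, red, so blue is in the middle groove. The jars sit along the slot line. I'll go above the jars with the fingers closing along y.

>>> {"name": "drive_tool", "arguments": {
  "commands": [
    [1,[0,0,-17.5],[0,0,0.108]],
    [1,[0,0,-17.5],[0,0,0.108]],
    [1,[0,0,-17.5],[0,0,0.108]],
    [1,[0,0,-17.5],[0,0,0.108]],
    [1,[16.8,-34.7,0],[0,0,0]],
    [1,[16.8,-34.7,0],[0,0,0]],
    [1,[16.8,-34.7,0],[0,0,0]],
    [1,[16.8,-34.7,0],[0,0,0]]
  ],
  "squeeze": 30
}}

```text
time: 0.82
ee_pos: [0.329, -0.4273, 0.3009]
tcp_rot: [-3.141, 0.0, -0.001]
force: [1.0, 0.5, 0.0]
gripper_width: 0.999
grip_force: 0.0
```

>>> {"name": "drive_tool", "arguments": {
  "commands": [
    [1,[16.8,-34.7,0],[0,0,0]],
    [1,[16.8,-34.7,0],[0,0,0]],
    [1,[16.8,-34.7,0],[0,0,0]],
    [1,[16.8,-34.7,0],[0,0,0]],
    [1,[16.8,-34.7,0],[0,0,0]],
    [1,[16.8,-34.7,0],[0,0,0]],
    [1,[16.8,-34.7,0],[0,0,0]],
    [1,[16.8,-34.7,0],[0,0,0]]
  ]
}}

```text
time: 1.48
ee_pos: [0.4635, -0.1494, 0.3012]
tcp_rot: [3.142, -0.0, -0.0]
force: [0.7, 0.0, 0.3]
gripper_width: 1.0
grip_force: 0.0
```

>>> {"name": "drive_tool", "arguments": {
  "commands": [
    [1,[16.8,-34.7,0],[0,0,0]],
    [1,[16.8,-34.7,0],[0,0,0]],
    [1,[16.8,-34.7,0],[0,0,0]],
    [1,[16.8,-34.7,0],[0,0,0]],
    [1,[0,0,0],[0,0,0]],
    [1,[0,0,0],[0,0,0]]
  ]
}}

```text
time: 1.98
ee_pos: [0.5306, -0.0105, 0.3007]
tcp_rot: [-3.141, 0.001, 0.004]
force: [0.1, -0.3, -1.1]
gripper_width: 1.0
grip_force: 0.0
```

```bash
python3 - <<'E'
from h import *
p,d,c,o=snap('wrist','w1.png'); P=cloud(d,c,o); print(o['ee_pos'],o['tcp_rot'],d.min(),d.max()); np.savez('/tmp/w1',p=p,d=d)
for nm,lo,hi,zr in [('lid',(0,0,120),(179,60,255),(.195,.22)),('blue',(100,80,40),(130,255,255),(.11,.2)),('mark',(95,60,40),(130,255,255),(.11,.128))]:
    for b in blobs(p,P,lo,hi,zr,20): print(nm,*b)
# lid centre by circle at z .205
h=cv2.cvtColor(p,cv2.COLOR_RGB2HSV)
m=(abs(P[...,2]-.205)<.006)&(abs(P[...,1])<.1)
n,l,s,cc=cv2.connectedComponentsWithStats(m.astype(np.uint8))
for i in range(1,n):
    if s[i,4]>200:
        v,u=np.nonzero(l==i); (x,y),r=cv2.minEnclosingCircle(P[l==i][:,:2].astype(np.float32)); print('circ',x,y,r)
E
```

```text
[ 0.53061253 -0.01045965  0.30071446] [-3.14143553e+00  1.18282266e-03  3.90495099e-03] 0.0 0.57423663
lid [258.3 147.5] 2682 [ 0.5706 -0.0132  0.206 ] [0.048 0.049 0.005]
lid [263.6 240.7] 2055 [ 0.4857 -0.0186  0.206 ] [0.048 0.049 0.013]
blue [263.  201.9] 844 [ 0.5063 -0.0193  0.152 ] [0.063 0.052 0.068]
blue [494.7 219. ] 253 [ 0.4815 -0.2877  0.1386] [0.031 0.016 0.004]
mark [269.5 188. ] 196 [ 0.5131 -0.0274  0.1222] [0.044 0.043 0.01 ]
circ 0.569797158241272 -0.012940946966409683 0.02484038472175598
circ 0.4844033718109131 -0.01814807765185833 0.024991564452648163
```

View pics/w1.png

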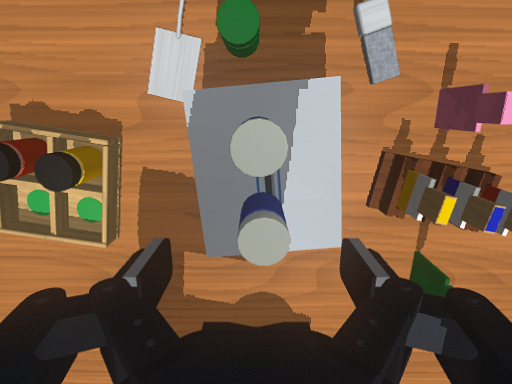

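The wrist view shows the lids at (258,148) and (264,240), with the slot marks between them. The rack is at right and the crate at left. Now I grip the nearer jar, at (0.485,-0.018).

>>> {"name": "drive_tool", "arguments": {
  "commands": [
    [1,[-15.2,2.6,0],[0,0,0]],
    [1,[-15.2,2.5,0],[0,0,0]],
    [1,[-15.2,2.5,0],[0,0,0]],
    [1,[0,0,35],[0,0,0]],
    [1,[0,0,35],[0,0,0]],
    [1,[0,0,35],[0,0,0]],
    [1,[0,0,20],[0,0,0]],
    [1,[0,0,9],[0,0,0]]
  ]
}}

```text
time: 2.7
ee_pos: [0.4819, -0.0211, 0.1635]
tcp_rot: [-3.141, 0.006, -0.003]
force: [0.1, -0.2, -0.6]
gripper_width: 0.998
grip_force: 0.0
```

>>> {"name": "drive_tool", "arguments": {
  "commands": [
    [0,[0,0,0],[0,0,0]],
    [0,[0,0,0],[0,0,0]],
    [0,[0,0,0],[0,0,0]],
    [0,[0,0,0],[0,0,0]],
    [0,[0,0,0],[0,0,0]],
    [0,[0,0,0],[0,0,0]],
    [0,[0,0,0],[0,0,0]],
    [0,[0,0,0],[0,0,0]]
  ]
}}

```text
time: 3.37
ee_pos: [0.4864, -0.0206, 0.1695]
tcp_rot: [3.14, -0.004, 0.0]
force: [-0.1, -0.2, 6.3]
gripper_width: 0.579
grip_force: 32.7
```

>>> {"name": "drive_tool", "arguments": {
  "commands": [
    [0,[0,0,-15],[0,0,0]],
    [0,[0,0,-35],[0,0,0]],
    [0,[0,0,-35],[0,0,0]],
    [0,[0,0,-5],[0,0,0]],
    [0,[-2.7,-20,0],[0,0,0]],
    [0,[-2.7,-30,0],[0,0,0]],
    [0,[-2.7,-38,0],[0,0,0]],
    [0,[-2.7,-38,0],[0,0,0]]
  ]
}}

```text
time: 4.03
ee_pos: [0.4737, 0.1068, 0.2571]
tcp_rot: [-3.142, -0.0, -0.002]
force: [1.2, 0.4, -1.4]
gripper_width: 0.579
grip_force: 32.7
```

>>> {"name": "drive_tool", "arguments": {
  "commands": [
    [0,[-2.7,-38,0],[0,0,0]],
    [0,[-2.7,-38,0],[0,0,0]],
    [0,[-2.7,-38,0],[0,0,0]],
    [0,[-2.7,-38,0],[0,0,0]],
    [0,[-2.7,-38,0],[0,0,0]],
    [0,[-2.7,-28,0],[0,0,0]],
    [0,[0,-11.5,0],[0,0,0.06]],
    [0,[0,0,0],[0,0,0.093]]
  ]
}}

```text
time: 4.7
ee_pos: [0.4568, 0.3384, 0.2565]
tcp_rot: [-3.141, 0.001, -0.152]
force: [-0.0, -1.3, -2.1]
gripper_width: 0.574
grip_force: 32.8
```

>>> {"name": "drive_tool", "arguments": {
  "commands": [
    [0,[0,0,0],[0,0,0]],
    [0,[0,0,0],[0,0,0]],
    [0,[0,0,0],[0,0,0]]
  ]
}}

```text
time: 4.95
ee_pos: [0.4579, 0.335, 0.257]
tcp_rot: [3.141, 0.0, -0.151]
force: [-0.8, 0.2, -2.5]
gripper_width: 0.58
grip_force: 32.8
```

```bash
python3 - <<'E'
from h import *
p,d,c,o=snap('wrist','w2.png'); P=cloud(d,c,o); print(o['ee_pos'],o['tcp_rot'],o['grip_force'])
for nm,lo,hi,zr in [('pad',(45,100,40),(80,255,255),(-.02,.04)),('black',(0,0,0),(179,255,60),(.08,.11)),('lid',(0,0,120),(179,60,255),(.15,.3))]:
    for b in blobs(p,P,lo,hi,zr,20): print(nm,*b)
E
```

```text
[0.45788869 0.33498528 0.25700213] [ 3.14118451e+00  3.04499526e-04 -1.51144691e-01] 32.76552200317383
pad [254.1 163.4] 767 [0.4577 0.3365 0.0102] [0.043 0.043 0.005]
pad [311.8 163.5] 757 [0.4454 0.2573 0.0101] [0.043 0.044 0.005]
black [254.   99.8] 1697 [0.5377 0.3238 0.0941] [0.048 0.047 0.004]
black [332.5  96.5] 1422 [0.5288 0.2438 0.0937] [0.046 0.048 0.016]
black [507.2 129.5] 642 [0.4661 0.0549 0.0854] [0.089 0.01  0.011]
lid [257.  273.4] 9521 [0.4602 0.3333 0.293 ] [0.048 0.049 0.029]
lid [187.5 266.4] 48 [0.4712 0.36   0.2985] [0.004 0.003 0.002]
lid [323.9 266.4] 52 [0.4629 0.3056 0.2986] [0.004 0.004 0.003]
```

View pics/w2.png

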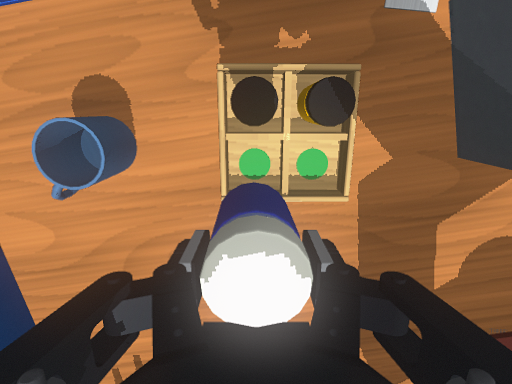

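The wrist view shows free pads at (254,163) and (312,163), and the gripped jar upright. The pad at (0.4577,0.3365) is right below the jar, so I lower it.

>>> {"name": "drive_tool", "arguments": {
  "commands": [
    [0,[0,-1,20],[0,0,0]],
    [0,[0,0,38],[0,0,0]],
    [0,[0,0,40],[0,0,0]],
    [0,[0,0,40],[0,0,0]],
    [0,[0,0,35],[0,0,0]],
    [0,[0,0,15],[0,0,0]],
    [0,[0,0,7],[0,0,0]],
    [0,[0,0,4],[0,0,0]]
  ]
}}

```text
time: 5.67
ee_pos: [0.4577, 0.3354, 0.0574]
tcp_rot: [3.14, 0.002, -0.153]
force: [-1.9, -1.5, 4.5]
gripper_width: 0.58
grip_force: 30.9
```

>>> {"name": "drive_tool", "arguments": {
  "commands": [
    [0,[0,0,2],[0,0,0]],
    [0,[0,0,1],[0,0,0]],
    [0,[0,0,0],[0,0,0]]
  ]
}}

```text
time: 5.92
ee_pos: [0.4595, 0.337, 0.0573]
tcp_rot: [-3.14, -0.003, -0.153]
force: [-0.4, 0.4, -0.3]
gripper_width: 0.579
grip_force: 31.1
```

>>> {"name": "drive_tool", "arguments": {
  "commands": [
    [0,[0,0,1.5],[0,0,0]],
    [0,[0,0,0],[0,0,0]]
  ]
}}

```text
time: 6.08
ee_pos: [0.4599, 0.3375, 0.0569]
tcp_rot: [-3.139, -0.004, -0.153]
force: [-1.9, -1.8, 8.0]
gripper_width: 0.577
grip_force: 30.3
```

>>> {"name": "drive_tool", "arguments": {
  "commands": [
    [0.72,[0,0,0],[0,0,0]],
    [0.72,[0,0,0],[0,0,0]],
    [0.72,[0,0,0],[0,0,0]],
    [0.72,[0,0,0],[0,0,0]],
    [0.72,[0,0,-10],[0,0,0]],
    [0.72,[0,0,-38],[0,0,0]],
    [0.72,[0,0,-40],[0,0,0]],
    [0.72,[0,0,-40],[0,0,0]]
  ]
}}

```text
time: 6.75
ee_pos: [0.4574, 0.3361, 0.1831]
tcp_rot: [3.141, 0.001, -0.153]
force: [0.5, 2.0, 0.5]
gripper_width: 0.723
grip_force: 0.0
```

>>> {"name": "drive_tool", "arguments": {
  "commands": [
    [1,[0,0,-41],[0,0,-0.075]],
    [1,[0,0,-41],[0,0,-0.078]],
    [1,[0,0,0],[0,0,0]],
    [1,[0,0,0],[0,0,0]]
  ]
}}

```text
time: 7.08
ee_pos: [0.4598, 0.3374, 0.2685]
tcp_rot: [-3.138, -0.007, -0.0]
force: [-0.3, -0.0, -1.4]
gripper_width: 1.002
grip_force: 0.0
```

```bash
python3 - <<'E'
from h import *
p,d,c,o=snap('wrist','w3.png'); P=cloud(d,c,o); print(o['ee_pos'],o['tcp_rot'],o['grip_force'])
for nm,lo,hi,zr in [('pad',(45,100,40),(80,255,255),(-.02,.04)),('lid',(0,0,120),(179,60,255),(.08,.11))]:
    for b in blobs(p,P,lo,hi,zr,20): print(nm,*b)
E
```

```text
[0.45984244 0.33742849 0.26853471] [-3.13769304e+00 -7.10680640e-03 -3.40754475e-04] 0.0
pad [311.5 172.8] 704 [0.4454 0.2574 0.0102] [0.043 0.042 0.005]
lid [255.2 176.2] 1436 [0.4587 0.338  0.0939] [0.048 0.048 0.016]
```

>>> {"name": "drive_tool", "arguments": {
  "commands": [
    [1,[11.2,20,0],[0,0,0]],
    [1,[11.2,35,0],[0,0,0]],
    [1,[11.2,38,0],[0,0,0]],
    [1,[11.2,38,0],[0,0,0]],
    [1,[11.2,38,0],[0,0,0]],
    [1,[11.2,38,0],[0,0,0]],
    [1,[11.2,38,0],[0,0,0]],
    [1,[11.2,38,0],[0,0,0]]
  ]
}}

```text
time: 7.8
ee_pos: [0.5465, 0.0516, 0.2614]
tcp_rot: [-3.141, 0.004, -0.001]
force: [0.6, 0.4, -0.2]
gripper_width: 0.997
grip_force: 0.0
```

>>> {"name": "drive_tool", "arguments": {
  "commands": [
    [1,[11.2,38,0],[0,0,0]],
    [1,[11,28,0],[0,0,0]],
    [1,[0,2,0],[0,0,0]],
    [1,[0,0,0],[0,0,0]],
    [1,[0,0,0],[0,0,0]]
  ]
}}

```text
time: 8.22
ee_pos: [0.5687, -0.0142, 0.2619]
tcp_rot: [-3.14, 0.004, -0.001]
force: [-0.3, 0.1, 0.1]
gripper_width: 1.0
grip_force: 0.0
```

```bash
python3 - <<'E'
from h import *
p,d,c,o=snap('wrist','w4.png'); P=cloud(d,c,o); print(o['ee_pos'],o['tcp_rot'])
for b in blobs(p,P,(0,0,100),(179,60,255),(.19,.225),100): print(*b)
E
```

```text
[ 0.56874171 -0.01417092  0.2618997 ] [-3.14040925e+00  3.52827450e-03 -1.19792254e-03]
[253.6 203.5] 3437 [ 0.5721 -0.0133  0.2056] [0.049 0.049 0.018]
```

>>> {"name": "drive_tool", "arguments": {
  "commands": [
    [1,[1,0,30],[0,0,0]],
    [1,[0,0,35],[0,0,0]],
    [1,[0,0,20],[0,0,0]],
    [1,[0,0,10],[0,0,0]],
    [1,[0,0,0],[0,0,0]],
    [0,[0,0,0],[0,0,0]],
    [0,[0,0,0],[0,0,0]],
    [0,[0,0,0],[0,0,0]]
  ]
}}

```text
time: 8.93
ee_pos: [0.5722, -0.0144, 0.1711]
tcp_rot: [3.141, -0.004, 0.0]
force: [0.4, 1.0, 0.8]
gripper_width: 0.6
grip_force: 0.7
```

>>> {"name": "drive_tool", "arguments": {
  "commands": [
    [0,[0,0,0],[0,0,0]],
    [0,[0,0,0],[0,0,0]],
    [0,[0,0,0],[0,0,0]],
    [0,[0,0,0],[0,0,0]]
  ]
}}

```text
time: 9.27
ee_pos: [0.5723, -0.0144, 0.1712]
tcp_rot: [-3.142, -0.004, -0.0]
force: [-0.1, 2.2, 6.7]
gripper_width: 0.576
grip_force: 30.9
```

>>> {"name": "drive_tool", "arguments": {
  "commands": [
    [0,[0,0,-15],[0,0,0]],
    [0,[0,0,-35],[0,0,0]],
    [0,[0,0,-35],[0,0,0]],
    [0,[0,0,-5],[0,0,0]],
    [0,[-9,-19,0],[0,0,0]],
    [0,[-16,-34,0],[0,0,0]],
    [0,[-16,-34,0],[0,0,0]],
    [0,[-16,-34,0],[0,0,0]]
  ]
}}

```text
time: 9.93
ee_pos: [0.5131, 0.107, 0.2587]
tcp_rot: [3.142, -0.0, -0.002]
force: [-0.2, 1.0, -1.7]
gripper_width: 0.579
grip_force: 31.7
```

>>> {"name": "drive_tool", "arguments": {
  "commands": [
    [0,[-16,-34,0],[0,0,0]],
    [0,[-16,-34,0],[0,0,0]],
    [0,[-16,-34,0],[0,0,0]],
    [0,[-14,-31,0],[0,0,0]],
    [0,[-7,-17,0],[0,0,0.06]],
    [0,[0,0,0],[0,0,0.093]],
    [0,[0,0,0],[0,0,0]],
    [0,[0,0,0],[0,0,0]]
  ]
}}

```text
time: 10.6
ee_pos: [0.4448, 0.2564, 0.2587]
tcp_rot: [3.141, -0.0, -0.15]
force: [0.3, 0.1, -2.2]
gripper_width: 0.58
grip_force: 31.8
```

```bash
python3 - <<'E'
from h import *
p,d,c,o=snap('wrist','w5.png'); P=cloud(d,c,o); print(o['ee_pos'],o['tcp_rot'],o['force'])
for b in blobs(p,P,(45,100,40),(80,255,255),(-.02,.04),100): print(*b)
for b in blobs(p,P,(0,0,100),(179,60,255),(.08,.35),100,yr=(.2,.5)): print(*b)
E
```

```text
[0.4447945  0.25635417 0.25870733] [ 3.14122121e+00 -1.68158375e-04 -1.50168627e-01] [ 0.3359487   0.0853999  -2.19778873]
[254.5 162.7] 757 [0.4453 0.2572 0.0101] [0.043 0.044 0.006]
[181.7 174.5] 1596 [0.4588 0.3364 0.0936] [0.049 0.049 0.016]
[255.8 271.4] 9838 [0.4472 0.2552 0.293 ] [0.048 0.049 0.071]
[191.1 249.7] 365 [0.4595 0.2823 0.2876] [0.005 0.005 0.034]
```

>>> {"name": "drive_tool", "arguments": {
  "commands": [
    [0,[0,0,20],[0,0,0]],
    [0,[0,0,38],[0,0,0]],
    [0,[0,0,40],[0,0,0]],
    [0,[0,0,40],[0,0,0]],
    [0,[0,0,35],[0,0,0]],
    [0,[0,0,15],[0,0,0]],
    [0,[0,0,7],[0,0,0]],
    [0,[0,0,4],[0,0,0]]
  ]
}}

```text
time: 11.32
ee_pos: [0.4445, 0.2553, 0.0589]
tcp_rot: [3.14, 0.002, -0.153]
force: [-2.2, -0.1, 4.6]
gripper_width: 0.577
grip_force: 30.5
```

>>> {"name": "drive_tool", "arguments": {
  "commands": [
    [0,[0,0,2],[0,0,0]],
    [0,[0,0,2],[0,0,0]],
    [0,[0,0,0],[0,0,0]]
  ]
}}

```text
time: 11.57
ee_pos: [0.447, 0.2569, 0.0585]
tcp_rot: [-3.14, -0.004, -0.153]
force: [-3.0, -1.2, 3.5]
gripper_width: 0.576
grip_force: 31.3
```

>>> {"name": "drive_tool", "arguments": {
  "commands": [
    [0.72,[0,0,0],[0,0,0]],
    [0.72,[0,0,0],[0,0,0]],
    [0.72,[0,0,0],[0,0,0]],
    [0.72,[0,0,0],[0,0,0]],
    [0.72,[0,0,-10],[0,0,0]],
    [0.72,[0,0,-38],[0,0,0]],
    [0.72,[0,0,-40],[0,0,0]],
    [0.72,[0,0,-40],[0,0,0]]
  ]
}}

```text
time: 12.23
ee_pos: [0.4441, 0.2562, 0.1853]
tcp_rot: [3.141, 0.001, -0.153]
force: [0.8, 0.8, 0.6]
gripper_width: 0.717
grip_force: 0.0
```

>>> {"name": "drive_tool", "arguments": {
  "commands": [
    [0.72,[0,0,-41],[0,0,-0.075]],
    [0.72,[0,0,-41],[0,0,-0.078]],
    [0.5,[12.5,34,-4],[0,0,0]],
    [0.5,[12.5,34,-4],[0,0,0]],
    [0.5,[12.5,34,-4],[0,0,0]],
    [0.5,[12.5,34,-4],[0,0,0]],
    [0.5,[12.5,34,-4],[0,0,0]],
    [0.5,[12.5,34,-4],[0,0,0]]
  ]
}}

```text
time: 12.9
ee_pos: [0.5201, 0.0508, 0.2911]
tcp_rot: [3.142, -0.001, 0.0]
force: [-0.1, 0.5, 1.0]
gripper_width: 0.497
grip_force: 0.0
```

>>> {"name": "drive_tool", "arguments": {
  "commands": [
    [0.5,[12.5,34,-4],[0,0,0]],
    [0.5,[12.5,34,-4],[0,0,0]],
    [0.5,[0,0,0],[0,0,0]],
    [0.5,[0,0,0],[0,0,0]],
    [0.5,[0,0,0],[0,0,0]]
  ]
}}

```text
time: 13.32
ee_pos: [0.5446, -0.0154, 0.298]
tcp_rot: [-3.141, 0.0, -0.001]
force: [-0.9, 0.2, -0.1]
gripper_width: 0.501
grip_force: 0.0
```

```bash
python3 - <<'E'
from h import *
p,d,c,o=snap('wrist','w6.png'); P=cloud(d,c,o); print(o['ee_pos'],o['tcp_rot']); np.savez('/tmp/w6',p=p,d=d)
h=cv2.cvtColor(p,cv2.COLOR_RGB2HSV)
for b in blobs(p,P,(95,60,40),(130,255,255),(.10,.135),20): print(*b)
# deck rectangle
m=(abs(P[...,2]-.12)<.004)&(abs(P[...,1])<.13)&(P[...,0]>.38); print(cv2.minAreaRect(P[m][:,:2].astype(np.float32)),np.median(P[m][:,2]))
for b in blobs(p,P,(100,100,40),(130,255,255),(.13,.15),20): print('top',*b)
a=P[...,2]; m=(a<.105)&(abs(P[...,0]-.53)<.05)&(abs(P[...,1]+.015)<.03)
v,u=np.nonzero(m); print(len(v), u.mean() if len(u) else 0)
print(cv2.minAreaRect(np.c_[u,v].astype(np.float32)) if len(u) else '')
cv2.imwrite('pics/w6c.png',cv2.resize(p[150:270,170:330,::-1],None,fx=5,fy=5,interpolation=cv2.INTER_CUBIC))
E
```

```text
[ 0.54455778 -0.01538918  0.29804345] [-3.14104110e+00  1.78370592e-04 -9.03879011e-04]
[262.9 184.8] 535 [ 0.531  -0.0243  0.1213] [0.083 0.034 0.004]
((0.5288652777671814, -0.02444712072610855), (0.2007768601179123, 0.17083226144313812), 5.222598075866699) 0.12114611875153153
top [490.1 230.5] 240 [ 0.4811 -0.2877  0.1385] [0.03  0.017 0.004]
245 262.39591836734695
((262.4139404296875, 180.0532989501953), (36.576438903808594, 6.609108924865723), 84.80557250976562)
```

View pics/w6c.png

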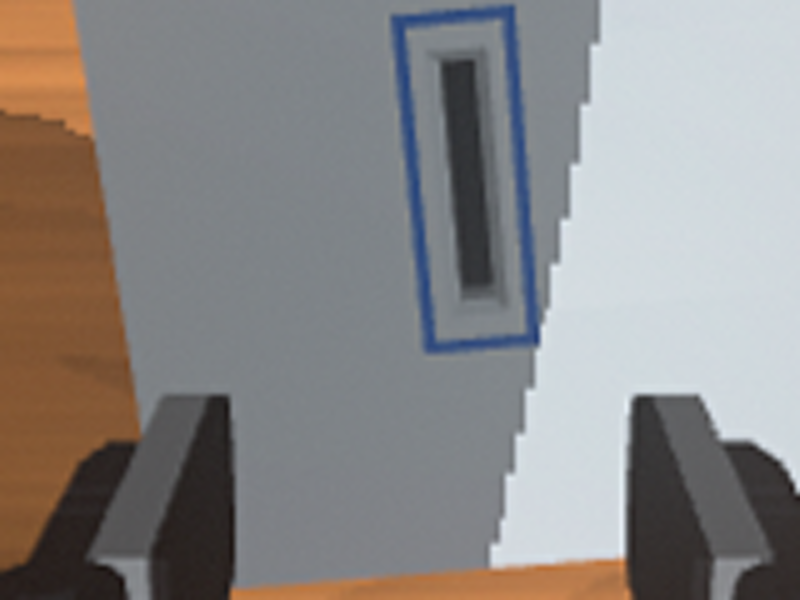

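The crop shows the cleared slot inside its blue frame, full-image centre about (264,185), turned by about 5°.

```bash
python3 - <<'E'
from h import *
z=np.load('/tmp/w6.npz');p,d=z['p'],z['d'];c=imaging.get_calibration('wrist');o=env.get_obs();P=cloud(d,c,o)
o['ee_pos']=np.array([.54456,-.01539,.29804]);print(o['ee_pos'])
h=cv2.cvtColor(p,cv2.COLOR_RGB2HSV)
m=cv2.inRange(h,(95,60,40),(130,255,255)); m[:, :230]=0;m[:,300:]=0;m[:140]=0;m[230:]=0
v,u=np.nonzero(m); q=onplane(c,o,np.c_[u,v],.12)[:,:2]; print('marks',cv2.minAreaRect(q.astype(np.float32)))
g=((p.max(2)<70)&(d>0)).astype(np.uint8); g[:, :240]=0;g[:,290:]=0;g[:150]=0;g[215:]=0
v,u=np.nonzero(g); q=onplane(c,o,np.c_[u,v],.117)[:,:2]; print('slot',len(u),cv2.minAreaRect(q.astype(np.float32)))
E
```

```text
[ 0.54456 -0.01539  0.29804]
marks ((0.5288154482841492, -0.024650145322084427), (0.08286354690790176, 0.028699960559606552), 5.2593674659729)
slot 265 ((0.5308085083961487, -0.0246867798268795), (0.05409702658653259, 0.006922147702425718), 5.284350872039795)
```

>>> {"name": "drive_tool", "arguments": {
  "commands": [
    [0.5,[-5,34,0],[0,0,0]],
    [0.5,[-5,37,0],[0,0,0]],
    [0.5,[-5,37,0],[0,0,0]],
    [0.5,[-5,37,0],[0,0,0]],
    [0.5,[-5,37,0],[0,0,0]],
    [0.5,[-5,37,0],[0,0,0]],
    [0.5,[-5,37,0],[0,0,0]],
    [0.5,[-5,15,0],[0,0,0]]
  ]
}}

```text
time: 14.03
ee_pos: [0.5042, -0.2889, 0.2977]
tcp_rot: [3.14, 0.0, -0.001]
force: [0.2, -0.0, 0.2]
gripper_width: 0.5
grip_force: 0.0
```

>>> {"name": "drive_tool", "arguments": {
  "commands": [
    [0.5,[0,0,0],[0,0,0]],
    [0.5,[0,0,0],[0,0,0]],
    [0.5,[0,0,0],[0,0,0]]
  ]
}}

```text
time: 14.28
ee_pos: [0.5052, -0.2848, 0.2978]
tcp_rot: [-3.141, -0.0, 0.002]
force: [-0.1, 1.6, 0.3]
gripper_width: 0.496
grip_force: 0.0
```

```bash
python3 - <<'E'
from h import *
p,d,c,o=snap('wrist','w7.png'); P=cloud(d,c,o); print(o['ee_pos'],o['tcp_rot']); np.savez('/tmp/w7',p=p,d=d)
h=cv2.cvtColor(p,cv2.COLOR_RGB2HSV)
m=(abs(P[...,2]-.138)<.006)&(P[...,1]<-.15)&(P[...,0]>.4)&(P[...,0]<.6)
n,l,s,cc=cv2.connectedComponentsWithStats(m.astype(np.uint8))
for i in range(1,n):
    if s[i,4]>60:
        v,u=np.nonzero(l==i); q=onplane(c,o,np.c_[u,v],.137)[:,:2]
        print(cc[i].round(),p[l==i].mean(0).round(),cv2.minAreaRect(q.astype(np.float32)),P[l==i][:,2].mean(), q.mean(0))
E
```

```text
[ 0.50523664 -0.28476986  0.29784888] [-3.1408115e+00 -1.3671856e-04  1.5308363e-03]
[205. 188.] [241. 215.  33.] ((0.4920169711112976, -0.2289181649684906), (0.014783314429223537, 0.035737086087465286), 79.46591186523438) 0.13836657343691283 [ 0.49230129 -0.22893991]
[258. 198.] [101.  95. 194.] ((0.4811564087867737, -0.28765082359313965), (0.014248797670006752, 0.035497166216373444), 79.70577239990234) 0.13844695387238348 [ 0.48142816 -0.28773082]
[310. 207.] [219.  93.  54.] ((0.47037312388420105, -0.34633374214172363), (0.01563556306064129, 0.03529582917690277), 79.85983276367188) 0.13825127141051244 [ 0.47062708 -0.34638241]
```

View pics/w7.png

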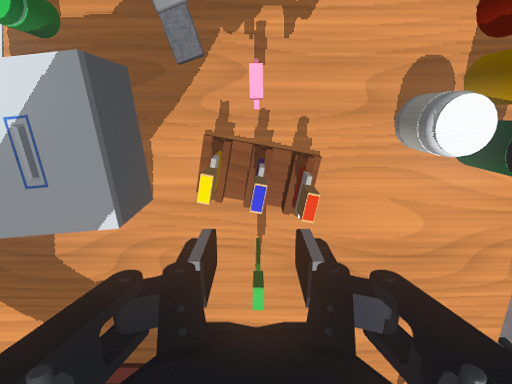

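The wrist view shows the rack tops: yellow (205,188), blue (258,198), red (310,207), with the rack turned about -0.18 rad. I'll go above the blue block and take one check.

>>> {"name": "drive_tool", "arguments": {
  "commands": [
    [0.5,[-12,1,0],[0,0,0]],
    [0.5,[-11.5,0,0],[0,0,0.09]],
    [0.5,[0,0,25],[0,0,0.09]],
    [0.5,[0,0,35],[0,0,0]],
    [0.5,[0,0,30],[0,0,0]],
    [0.5,[0,0,10],[0,0,0]],
    [0.5,[0,0,0],[0,0,0]],
    [0.5,[0,0,0],[0,0,0]]
  ]
}}

```text
time: 15.0
ee_pos: [0.4818, -0.2868, 0.1986]
tcp_rot: [-3.142, -0.0, -0.179]
force: [1.4, 0.4, -0.6]
gripper_width: 0.498
grip_force: 0.0
```

```bash
cat > top.py <<'E'
from h import *
p,d,c,o=snap('wrist','w8.png'); P=cloud(d,c,o); print(o['ee_pos'],o['tcp_rot'])
h=cv2.cvtColor(p,cv2.COLOR_RGB2HSV)
m=(abs(P[...,2]-.138)<.006)&(abs(P[...,1]+.287)<.03)&(P[...,0]>.44)&(P[...,0]<.52)
v,u=np.nonzero(m); q=onplane(c,o,np.c_[u,v],.137)
print(len(u),cv2.minAreaRect(q[:,:2].astype(np.float32)),P[m][:,2].mean())
print('tool',(rotm(o['tcp_rot']).T@(q.mean(0)-o['ee_pos'])*1000).round(1))
E
python3 top.py
```

```text
[ 0.48184681 -0.28680333  0.19856729] [-3.14151068e+00 -9.75756976e-05 -1.78723570e-01]
842 ((0.48147180676460266, -0.2877376973628998), (0.013963117264211178, 0.035295840352773666), 79.75464630126953) 0.138461163069279
tool [ 0.   1.  61.6]
```

>>> {"name": "drive_tool", "arguments": {
  "commands": [
    [0.5,[0,1,25],[0,0,0]],
    [0.5,[0,0,35],[0,0,0]],
    [0.5,[0,0,25],[0,0,0]],
    [0.5,[0,0,10.5],[0,0,0]],
    [0.5,[0,0,0],[0,0,0]],
    [0,[0,0,0],[0,0,0]],
    [0,[0,0,0],[0,0,0]],
    [0,[0,0,0],[0,0,0]]
  ],
  "squeeze": 50
}}

```text
time: 15.72
ee_pos: [0.4829, -0.2893, 0.1053]
tcp_rot: [3.141, -0.004, -0.18]
force: [0.9, 2.6, 4.4]
gripper_width: 0.16
grip_force: 49.5
```

>>> {"name": "drive_tool", "arguments": {
  "commands": [
    [0,[0,0,0],[0,0,0]],
    [0,[0,0,0],[0,0,0]],
    [0,[0,0,0],[0,0,0]],
    [0,[0,0,0],[0,0,0]]
  ]
}}

```text
time: 16.05
ee_pos: [0.483, -0.2893, 0.1053]
tcp_rot: [3.14, -0.004, -0.18]
force: [0.6, 2.3, 7.0]
gripper_width: 0.156
grip_force: 49.7
```

>>> {"name": "drive_tool", "arguments": {
  "commands": [
    [0,[0,0,-8],[0,0,0]],
    [0,[0,0,-14],[0,0,0]],
    [0,[0,0,-18],[0,0,0]],
    [0,[0,0,-30],[0,0,0]],
    [0,[0,0,-35],[0,0,0]],
    [0,[0,0,-35],[0,0,0]],
    [0,[0,0,-20],[0,0,0]],
    [0,[0,0,-5],[0,0,0]]
  ]
}}

```text
time: 16.72
ee_pos: [0.483, -0.2903, 0.274]
tcp_rot: [3.136, -0.009, -0.18]
force: [0.6, -0.9, -0.4]
gripper_width: 0.16
grip_force: 48.9
```

>>> {"name": "drive_tool", "arguments": {
  "commands": [
    [0,[0,-20,0],[0,0,0]],
    [0,[0,-32,0],[0,0,0]],
    [0,[0,-35,0],[0,0,0]],
    [0,[0,-35,0],[0,0,0]],
    [0,[0,-35,0],[0,0,0]],
    [0,[0,-35,0],[0,0,0]],
    [0,[0,-35,0],[0,0,0]],
    [0,[0,-30,0],[0,0,0]]
  ]
}}

```text
time: 17.38
ee_pos: [0.5267, -0.0335, 0.2666]
tcp_rot: [-3.141, 0.001, -0.18]
force: [1.7, -1.1, -0.2]
gripper_width: 0.152
grip_force: 48.8
```

>>> {"name": "drive_tool", "arguments": {
  "commands": [
    [0,[-0.8,-10,0],[0,0,-0.092]],
    [0,[0,0,0],[0,0,-0.09]],
    [0,[0,0,0],[0,0,-0.09]],
    [0,[0,0,0],[0,0,0]],
    [0,[0,0,0],[0,0,0]],
    [0,[0,0,0],[0,0,0]]
  ]
}}

```text
time: 17.88
ee_pos: [0.5279, -0.0259, 0.2669]
tcp_rot: [-3.141, 0.001, 0.089]
force: [-0.4, -0.2, -0.6]
gripper_width: 0.156
grip_force: 49.0
```

```bash
python3 - <<'E'
from h import *
im=[]
for n in('scene','side','wrist'):
    p,d,c,o=snap(n,n+'9.png'); np.savez('/tmp/%s9'%n,p=p,d=d,e=o['ee_pos'],r=o['tcp_rot'])
    if n!='wrist':
        v,u=(165,260) if n=='scene' else (175,265)
        im.append(cv2.resize(p[v-60:v+60,u-50:u+50,::-1],None,fx=3,fy=3,interpolation=2))
    else: im.append(cv2.resize(p[50:350,170:340,::-1],(204,360)))
print(o['ee_pos'],o['tcp_rot'],o['force'],o['grip_force'])
cv2.imwrite('pics/c9.png',cv2.hconcat(im))
E
```

```text
[ 0.52800343 -0.0260306   0.2670821 ] [-3.14151462e+00  3.86139379e-04  8.96376194e-02] [-0.03698537 -0.68253343 -0.54571632] 49.028871059417725
```

View pics/c9.png

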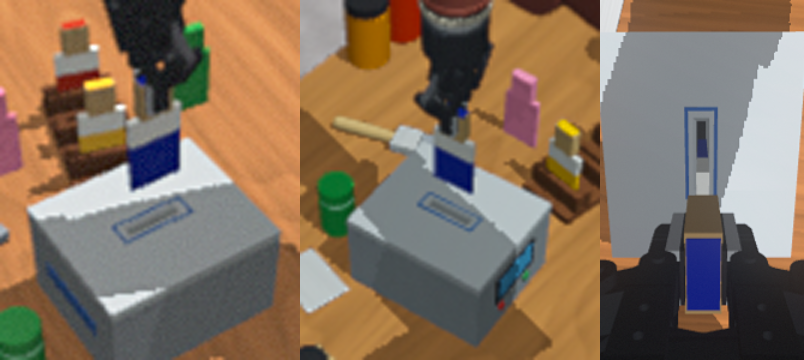

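The views show the panel held upright above the slot. The wrist view has the slot frame ahead of and below the block. I now measure panel against slot in tool coordinates.

```bash
cat > rel.py <<'E'
from h import *
def rel(tag,snapit=False):
    c=imaging.get_calibration('wrist')
    if snapit:
        p,d,c,o=snap('wrist'); np.savez('/tmp/'+tag,p=p,d=d,e=o['ee_pos'],r=o['tcp_rot'])
    z=np.load('/tmp/%s.npz'%tag);p,d=z['p'],z['d'];o=dict(ee_pos=z['e'],tcp_rot=z['r'])
    P=cloud(d,c,o); R=rotm(z['r']); L=(P-z['e'])@R*1000
    print('ee',z['e'].round(4),z['r'].round(4))
    near=(abs(L[...,1])<12)&(d>0)&(abs(L[...,0])<45)
    for a in range(-40,96,8):
        m=near&(L[...,2]>=a)&(L[...,2]<a+8)&(P[...,2]>.128)
        if m.sum()>8: q=L[m]; print(a,m.sum(),'x',np.percentile(q[:,0],[3,97]).round(1),'y',np.percentile(q[:,1],[3,50,97]).round(1))
    h=cv2.cvtColor(p,cv2.COLOR_RGB2HSV)
    m=cv2.inRange(h,(95,60,40),(130,255,255))&((abs(P[...,2]-.121)<.006)&(abs(L[...,1])<40)&(abs(L[...,0])<70)).astype(np.uint8)*255
    v,u=np.nonzero(m); q=onplane(c,o,np.c_[u,v],.12); q=(q-z['e'])@R*1000
    print('marks',len(u),cv2.minAreaRect(q[:,:2].astype(np.float32)),'x',q[:,0].min(),q[:,0].max())
    b=q[q[:,0]>35]; print('far end y',b[:,1].min(),b[:,1].max())
if __name__=='__main__':
    import sys; rel(sys.argv[1],len(sys.argv)>2)
E
python3 rel.py wrist9
```

```text
ee [ 0.528  -0.026   0.2671] [-3.1415e+00  4.0000e-04  8.9600e-02]
-40 2740 x [-17.6  13.9] y [-8.3  0.5  9.2]
-32 450 x [ 7.4 15.2] y [-11.3   0.   11.1]
-24 334 x [10.4 15.2] y [-11.3  -0.   11.3]
-16 291 x [10.3 15. ] y [-11.3  -0.6  11.2]
-8 188 x [10.5 15. ] y [-10.2   0.1  10.7]
0 310 x [14.2 25.4] y [-5.2  0.4  6.2]
8 52 x [15.  25.8] y [-2.5  0.4  3.2]
16 37 x [25.2 25.7] y [-2.7  0.3  2.7]
24 30 x [25.3 25.8] y [-2.3  0.   2.8]
32 22 x [25.2 25.7] y [-2.3  0.3  2.9]
40 26 x [25.2 25.7] y [-2.5  0.3  3. ]
48 20 x [25.2 25.7] y [-2.6 -0.5  2.3]
56 20 x [25.1 25.6] y [-2.7  0.2  2.4]
64 16 x [25.1 25.5] y [-2.9 -0.2  2.5]
72 16 x [25.1 25.5] y [-3.  -0.2  2.5]
80 16 x [25.1 25.3] y [-3.1 -0.3  2.6]
marks 586 ((1.5920829772949219, -1.4745559692382812), (28.247209548950195, 81.58814239501953), 89.57504272460938) x -39.29758844241419 42.28598486870302
far end y -15.237889950457568 12.173196821640913
```

>>> {"name": "drive_tool", "arguments": {
  "commands": [
    [0,[2.2,-0.7,10],[0,0,0]],
    [0,[2.1,-0.6,20],[0,0,0]],
    [0,[0,0,12],[0,0,0]],
    [0,[0,0,3],[0,0,0]],
    [0,[0,0,0],[0,0,0]],
    [0,[0,0,0],[0,0,0]]
  ]
}}

```text
time: 18.53
ee_pos: [0.5323, -0.0241, 0.2223]
tcp_rot: [-3.141, 0.0, 0.092]
force: [0.5, 0.1, -0.7]
gripper_width: 0.16
grip_force: 49.1
```

```bash
python3 rel.py w10 1; python3 - <<'E'
import numpy as np,cv2
p=np.load('/tmp/w10.npz')['p']; a=cv2.resize(p[110:330,190:330,::-1],None,fx=2.7,fy=2.7,interpolation=2)
cv2.imwrite('pics/c10.png',a)
E
```

```text
ee [ 0.5323 -0.0241  0.2223] [-3.1415e+00  4.0000e-04  9.1600e-02]
-40 2731 x [-17.5  14. ] y [-8.3  0.5  9.1]
-32 464 x [-0.6 15.2] y [-11.4  -0.4  11.4]
-24 340 x [10.4 15.1] y [-11.2  -0.1  11.2]
-16 290 x [10.3 15.1] y [-11.4  -0.1  11.4]
-8 188 x [10.4 15. ] y [-10.5   0.4  10.4]
0 286 x [14.3 25.4] y [-5.2  0.4  6.1]
8 73 x [15.  25.8] y [-2.5  0.4  3.2]
16 38 x [25.4 25.8] y [-2.7 -0.3  2.7]
24 27 x [25.3 25.6] y [-2.3  0.9  2.8]
32 25 x [25.2 25.7] y [-2.3  0.3  2.9]
40 23 x [25.3 25.7] y [-2.4  0.3  3. ]
48 20 x [25.2 25.6] y [-2.5  0.2  2.7]
56 20 x [25.1 25.5] y [-2.7 -0.5  2.4]
64 16 x [25.1 25.5] y [-2.8 -0.2  2.5]
72 16 x [25.1 25.5] y [-3.  -0.2  2.5]
80 16 x [25.1 25.5] y [-3.1 -0.3  2.6]
marks 651 ((1.7626152038574219, 0.26955604553222656), (28.503084182739258, 72.4517822265625), 89.89913177490234) x -34.43913113171075 37.965541480130135
far end y -13.708055134041976 13.932797904019074
```

View pics/c10.png

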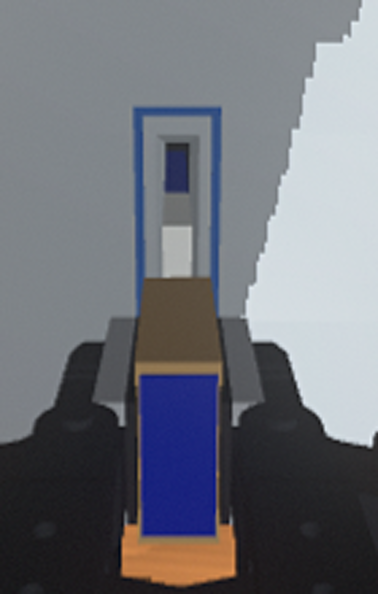

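The view shows the panel (plate over the dark slot) well centred in the blue frame. I make a small correction and begin to insert.

>>> {"name": "drive_tool", "arguments": {
  "commands": [
    [0,[-0.5,0.4,4],[0,0,0]],
    [0,[0,0,4],[0,0,0]],
    [0,[0,0,4],[0,0,0]],
    [0,[0,0,3],[0,0,0]],
    [0,[0,0,3],[0,0,0]],
    [0,[0,0,3],[0,0,0]],
    [0,[0,0,0],[0,0,0]]
  ]
}}

```text
time: 19.17
ee_pos: [0.5314, -0.0244, 0.2004]
tcp_rot: [-3.141, 0.001, 0.092]
force: [-0.1, -0.8, -1.3]
gripper_width: 0.156
grip_force: 49.1
```

>>> {"name": "drive_tool", "arguments": {
  "commands": [
    [0,[0,0,6],[0,0,0]],
    [0,[0,0,7],[0,0,0]],
    [0,[0,0,7],[0,0,0]],
    [0,[0,0,7],[0,0,0]],
    [0,[0,0,7],[0,0,0]],
    [0,[0,0,7],[0,0,0]],
    [0,[0,0,6],[0,0,0]],
    [0,[0,0,4],[0,0,0]]
  ]
}}

```text
time: 19.83
ee_pos: [0.5314, -0.0244, 0.1491]
tcp_rot: [-3.141, 0.001, 0.092]
force: [0.5, 0.3, -1.2]
gripper_width: 0.158
grip_force: 49.1
```

>>> {"name": "drive_tool", "arguments": {
  "commands": [
    [0,[0,0,0],[0,0,0]],
    [0,[0,0,0],[0,0,0]],
    [0,[0,0,0],[0,0,0]],
    [0,[0,0,0],[0,0,0]],
    [0,[0,0,0],[0,0,0]],
    [0,[0,0,0],[0,0,0]]
  ]
}}

```text
time: 20.33
ee_pos: [0.5321, -0.0246, 0.1507]
tcp_rot: [3.141, -0.001, 0.092]
force: [-0.4, -0.1, -0.7]
gripper_width: 0.155
grip_force: 49.1
```

```bash
python3 rel.py w11 1; python3 - <<'E'
from h import *
im=[]
for n,u,v in(('scene',290,210),('side',250,215)):
    p,d,c,o=snap(n); im.append(cv2.resize(p[v-90:v+90,u-80:u+80,::-1],None,fx=2.4,fy=2.4,interpolation=2))
    P=cloud(d,c,o)
    for b in blobs(p,P,(0,0,120),(179,60,255),(.08,.105),20,xr=(.4,.6),yr=(.2,.4)): print(n,*b)
cv2.imwrite('pics/c11.png',cv2.hconcat(im)); print(o['ee_pos'],o['force'],o['grip_force'])
E
```

```text
ee [ 0.5321 -0.0246  0.1507] [ 3.1414e+00 -7.0000e-04  9.1800e-02]
-40 2728 x [-17.6  13.9] y [-8.3  0.5  9.2]
-32 457 x [ 0.9 15.2] y [-11.3  -0.   11.2]
-24 349 x [10.3 15.2] y [-11.2   0.4  11.2]
-16 288 x [10.2 15.2] y [-11.3  -0.1  11.4]
-8 178 x [10.5 15.1] y [-10.5   0.6  10.6]
0 298 x [14.3 25.4] y [-5.3  0.4  6. ]
8 64 x [17.5 25.9] y [-2.5  0.6  3.2]
16 32 x [25.2 25.8] y [-2.6  0.   2.8]
marks 845 ((16.84955596923828, -0.11372852325439453), (42.04563522338867, 28.50952911376953), 0.011564704589545727) x -4.174010664683554 37.87516362329744
far end y -13.996378804957953 13.988497610877934
scene [335.4 241.1] 252 [0.4486 0.2618 0.0913] [0.049 0.05  0.016]
scene [349.4 266.3] 297 [0.4613 0.3427 0.0907] [0.05  0.05  0.015]
side [232.  250.7] 165 [0.4408 0.2599 0.0924] [0.049 0.05  0.021]
side [213.  264.3] 169 [0.454  0.341  0.0923] [0.051 0.05  0.021]
[ 0.53196295 -0.02451358  0.15051165] [ 0.47268271  0.18060767 -1.26815778] 49.07428801059723
```

View pics/c11.png

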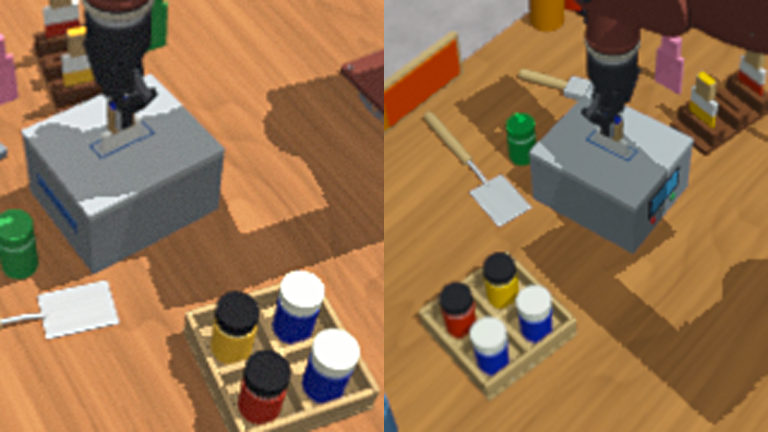

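The picture shows both blue jars upright in the free cells. The panel is in the slot with its block about 25 mm above the deck and its lower edge about 60 mm below it.

```bash
python3 -c "
from rig import env; print(env.job_done())"
```

```text
the job is handed in; nothing more can be done
None
```

The job is handed in at about 20 s of the 72 s limit, with no verdict returned: both blue jars stand upright and released in the crate's two free cells, and the gripper still holds the blue panel in the slot, lower edge about 60 mm below the deck top and grip block about 25 mm above it.

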